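Turn the row of sawn pieces round onto the sanding rack

ROBOT

A 6-joint arm with a two-finger parallel gripper is mounted at the origin on a cart in front of the work surface, level with it; the furniture and walls round the work are solid. World frame = base frame: x ahead of the robot, y to its left, z up, the work surface at z = 0. Lengths are in m, angles in rad, forces in N, time in s.
With the tool pointing down it reaches from about 0.25 to 0.775 m from the base axis. Payload 4 kg.
Tool frame: the origin (TCP) lies on the mounting face of the last link; the fingertips stand robot.tip_extent ahead of it and the grasp point (between the pads) lies 155 mm ahead of it (robot.tip_extent is the distance from the TCP to the fingertips, in m); z points along the fingers, y is the direction in which the jaws open and shut (so a half turn about z gives the same grasp; the last joint's range is limited). The gripper opens to 85 mm and grips with 20 to 120 N. Pads are 22 mm wide; open, the fingers measure 114 mm over their backs; the gripper's body (76 mm by 85 mm) begins 54 mm behind the grasp point. The pads swing forward as they close: fully open they stand 13 mm farther back than shut.
Start: joints at [-0.103, 0.087, 1.371, -0, 1.684, -0.103], TCP at [0.55, -0, 0.405] pointing down, gripper open.
Joint ranges: [-3.1, 3.1], [-0.76, 2.03], [0.27, 2.55], [-1.08, 4.22], [0.17, 2.65], [-2.57, 2.57]. Speed limits (rad/s): [2.79, 2.79, 3.14, 3.14, 3.14, 3.14].

INTERFACE

Orientations are given as a unit quaternion [w, x, y, z].
In Python, from bench import observe, imaging, robot gives the robot as it stands. The module is installed in compiled form; this text tells all that it offers.
- The arm moves only by the shell command python3 -m pendant 'ROWS' [FORCE]. ROWS is text: rows parted by semicolons, each of 5 numbers parted by spaces: the opening, from 0 (shut) to 1 (fully open), then the shift along the tool's x, y, z in m, then the turn about the tool's z in degrees. A call has 1 to 20 rows; each row is the pose to reach, as a shift and turn from the pose measured when the call began, along the tool's axes at that moment; what a row does not reach only later rows make up. A row lasts 1/12 s, in which the tool goes at most 41.7 mm and 7.16 degrees, less where a joint would pass 70% of its speed; a pose out of reach is approached as far as the arm can. A call with a gripper value outside its range is refused whole. The fingers move at their own pace and stop on an object; FORCE is the grip in N (left out, the last holds). Time passes only in rows, so rows that repeat a pose let the fingers close. It gives the time, the measured TCP pose, the force and the opening at its end, in the units of the state.
- observe(): the state, without advancing time (a new reading comes with each control period).
- imaging.read_camera(name): name is "scene" or "side" or "wrist"; returns the picture (384x512x3 uint8, blue, green, red); there is no depth.
- imaging.camera_params(name): a dict with "K" (3x3 intrinsics, pixels), "world_from_camera" (4x4, takes a point from camera to world coordinates); the wrist camera has in their place "hand_eye" (4x4, takes a point from camera to tool coordinates, whose origin is the TCP and whose axes are the flange's). Camera axes: x right, y up, looking along -z (the intrinsics and any distortion apply to the point x, -y, -z); pixel columns grow to the right and rows downward; lengths in m; the calibration is good to about 2 mm. A picture is of the moment at which its call begins: read the wrist's pose just before it. camera_params takes no time and is no camera call.
- robot.hand_in(): hands the job in, once; it reports no verdict.
Trained networks look in the newest picture that a camera, given by its name, has taken for a name from the list of things; names that differ only in an ending like _2 or _b are one class to them, and where a whole thing is asked for, a point or a joint stands for the part that bears it (a point fixed in the world has none). Each returns a list of dicts, best first, with "conf" (0 to 1); they miss things now and then, are a little off and sometimes report something else, mostly with a low value. They report only what shows in the picture. A call takes as long as a camera call.
- imaging.look_for(camera, label): "xyz" ([x, y, z] in m, in world coordinates, good to about 4 mm: the middle of the surface that is visible of it).
The state is a dict: "time": time; "joint_positions": joint angles; "dq": joint speeds; "joint_efforts": joint torques, N m; "tcp_pos": TCP position; "orientation": TCP orientation; "contact_force": force on the tool from outside, world axes, zero at the start; "moment": the same for the moment, N m; "opening": opening from 0.0 (shut) to 1.0 (fully open).
Only numpy, scipy, OpenCV 4.12 (cv2) and the standard library are available. Lean on these libraries where they do the work, as an engineer would, in place of code of your own. Each camera call takes 0.05 s, during which the arm holds its last target. There are 200 camera calls.

TASK

The four sawn pieces are to be sanded in the opposite order to that in which they were sawn. Move all four from the full rack to the empty rack in the reverse order, so that the piece now at the left end, seen from the robot, ends at the right end and so on, one piece on each saddle. Lay each the same side up, squarely across the middle of its saddle as it lies now, and let go of it.

Things in the scene. Friction and masses are not known exactly. Their poses are not given: they have to be found in the camera images.
- flat_offcut: Flat sawn offcut, the longest piece: 55 wide, 160 long, 22 mm high. Loose, under 0.2 kg. Origin: centre of its underside; y along its length, z up. It lies across a saddle of the full rack, along that rack's x, underside 43 mm over the bench.
- thick_offcut: Short thick sawn offcut: 45 wide, 100 long, 35 mm high. Loose, under 0.2 kg. Origin: centre of its underside; y along its length, z up. It lies across a saddle of the full rack, along that rack's x, underside 43 mm over the bench.
- wedge: Hardwood wedge, 30 wide, 90 long, tapering along its length from 22 mm high to a thin edge, about 12 mm high in the middle; its long sides are upright and parallel. Loose, under 0.2 kg. Origin: centre of its underside; y along its length, z up. It lies across a saddle of the full rack, along that rack's x, underside 43 mm over the bench.
- moulding: Dark stepped picture-frame moulding: 36 wide, 130 long, 24 mm high; its lowest, full-width step is 12 mm high. Loose, under 0.2 kg. Origin: centre of its underside; y along its length, z up. It lies across a saddle of the full rack, along that rack's x, underside 43 mm over the bench.
- sawing_rack: The rack full at the start, left or right of the saw's front handle: plywood board 110 x 330 x 15 mm, fixed. Origin: centre of its underside, on the bench; y along the board (to the robot's left), x across it, z up; turned up to 0.25 rad. Four saddles (listed apart) at y = -127.5, -42.5, 42.5, 127.5 mm, x = 0.
- sanding_rack: The rack empty at the start, on the other side: plywood board 110 x 330 x 15 mm, fixed. Origin: centre of its underside, on the bench; y along the board (to the robot's left), x across it, z up; turned up to 0.25 rad. Four like saddles at y = -127.5, -42.5, 42.5, 127.5 mm, x = 0, cork tops 43 mm over the bench. The saw's head overhangs the way between: cross at x = 0.36 m.
- flat_offcut_saddle: Wooden saddle fixed on the full rack, under the flat offcut at the start; it stays there. Two cork-topped bearers 20 x 60 mm, 28 mm high, 46 mm clear between them for the fingers. Origin: centre of its underside, 15 mm over the bench; x across the board, y along it.
- thick_offcut_saddle: Wooden saddle fixed on the full rack, under the thick offcut at the start; it stays there. Two cork-topped bearers 20 x 60 mm, 28 mm high, 46 mm clear between them for the fingers. Origin: centre of its underside, 15 mm over the bench; x across the board, y along it.
- wedge_saddle: Wooden saddle fixed on the full rack, under the wedge at the start; it stays there. Two cork-topped bearers 20 x 60 mm, 28 mm high, 46 mm clear between them for the fingers. Origin: centre of its underside, 15 mm over the bench; x across the board, y along it.
- moulding_saddle: Wooden saddle fixed on the full rack, under the moulding at the start; it stays there. Two cork-topped bearers 20 x 60 mm, 28 mm high, 46 mm clear between them for the fingers. Origin: centre of its underside, 15 mm over the bench; x across the board, y along it.

How it is judged:
At the end, for the whole second after the job is handed in: Each piece from the full rack's saddle at y lies on the other rack's saddle at -y: centre within 12 mm along and 15 mm across the rack, underside on the cork within 6 mm, length within 0.2 rad of the rack's x either way round, same side up within 0.12 rad, at rest and released (((y of flat_offcut_saddle in the frame of sawing_rack between -0.1475 and -0.1075 m and y of flat_offcut in the frame of sanding_rack between 0.1155 and 0.1395 m) or (y of flat_offcut_saddle in the frame of sawing_rack between -0.0625 and -0.0225 m and y of flat_offcut in the frame of sanding_rack between 0.0305 and 0.0545 m) or (y of flat_offcut_saddle in the frame of sawing_rack between 0.0225 and 0.0625 m and y of flat_offcut in the frame of sanding_rack between -0.0545 and -0.0305 m) or (y of flat_offcut_saddle in the frame of sawing_rack between 0.1075 and 0.1475 m and y of flat_offcut in the frame of sanding_rack between -0.1395 and -0.1155 m)) and x of flat_offcut in the frame of sanding_rack between -0.015 and 0.015 m and z of flat_offcut in the frame of sanding_rack between 0.037 and 0.049 m and angle between the y axis of each of flat_offcut, thick_offcut, wedge, moulding and the x axis of sanding_rack, either way round below 0.2 rad and angle between each of flat_offcut, thick_offcut, wedge, moulding's own z axis and vertical below 0.12 rad and linear speed of each of flat_offcut, thick_offcut, wedge, moulding below 0.02 m/s and angular speed of each of flat_offcut, thick_offcut, wedge, moulding below 0.2 rad/s and contact force between each of flat_offcut, thick_offcut, wedge, moulding and the fingers below 0.1 N and ((y of thick_offcut_saddle in the frame of sawing_rack between -0.1475 and -0.1075 m and y of thick_offcut in the frame of sanding_rack between 0.1155 and 0.1395 m) or (y of thick_offcut_saddle in the frame of sawing_rack between -0.0625 and -0.0225 m and y of thick_offcut in the frame of sanding_rack between 0.0305 and 0.0545 m) or (y of thick_offcut_saddle in the frame of sawing_rack between 0.0225 and 0.0625 m and y of thick_offcut in the frame of sanding_rack between -0.0545 and -0.0305 m) or (y of thick_offcut_saddle in the frame of sawing_rack between 0.1075 and 0.1475 m and y of thick_offcut in the frame of sanding_rack between -0.1395 and -0.1155 m)) and x of thick_offcut in the frame of sanding_rack between -0.015 and 0.015 m and z of thick_offcut in the frame of sanding_rack between 0.037 and 0.049 m and ((y of wedge_saddle in the frame of sawing_rack between -0.1475 and -0.1075 m and y of wedge in the frame of sanding_rack between 0.1155 and 0.1395 m) or (y of wedge_saddle in the frame of sawing_rack between -0.0625 and -0.0225 m and y of wedge in the frame of sanding_rack between 0.0305 and 0.0545 m) or (y of wedge_saddle in the frame of sawing_rack between 0.0225 and 0.0625 m and y of wedge in the frame of sanding_rack between -0.0545 and -0.0305 m) or (y of wedge_saddle in the frame of sawing_rack between 0.1075 and 0.1475 m and y of wedge in the frame of sanding_rack between -0.1395 and -0.1155 m)) and x of wedge in the frame of sanding_rack between -0.015 and 0.015 m and z of wedge in the frame of sanding_rack between 0.037 and 0.049 m and ((y of moulding_saddle in the frame of sawing_rack between -0.1475 and -0.1075 m and y of moulding in the frame of sanding_rack between 0.1155 and 0.1395 m) or (y of moulding_saddle in the frame of sawing_rack between -0.0625 and -0.0225 m and y of moulding in the frame of sanding_rack between 0.0305 and 0.0545 m) or (y of moulding_saddle in the frame of sawing_rack between 0.0225 and 0.0625 m and y of moulding in the frame of sanding_rack between -0.0545 and -0.0305 m) or (y of moulding_saddle in the frame of sawing_rack between 0.1075 and 0.1475 m and y of moulding in the frame of sanding_rack between -0.1395 and -0.1155 m)) and x of moulding in the frame of sanding_rack between -0.015 and 0.015 m and z of moulding in the frame of sanding_rack between 0.037 and 0.049 m); the robot touches nothing.
It also fails if it takes over 147 s, if anything falls off the work surface, if the arm or the gripper's body presses on something with over 40 N, if the wrist force passes 120 N, or if a joint passes its speed limit or range.

## Working session

There is one attempt and no reset: what is moved stays moved. The work goes in short steps, Python scripts to look and compute and a shell command to move; the robot and the scene stay as the last step left them, time stands still between calls to the robot, and variables do not carry over. Pictures are saved under pics/ and viewed, about 12 in all and at most 16, crops included, and the job is handed in when it is done.

```bash
mkdir -p pics; cat > h.py <<'E'
import numpy as np, cv2
from bench import observe, imaging, robot
from scipy.spatial.transform import Rotation as R
def Rt():
    s=observe(); q=s["orientation"]; return R.from_quat([q[1],q[2],q[3],q[0]]).as_matrix(), np.array(s["tcp_pos"])
def snap(c,f):
    Rw,t=Rt(); im=imaging.read_camera(c); cv2.imwrite("pics/"+f,im); p=imaging.camera_params(c)
    if c=="wrist":
        T=np.eye(4);T[:3,:3]=Rw;T[:3,3]=t;M=T@np.array(p["hand_eye"])
    else: M=np.array(p["world_from_camera"])
    return im,np.array(p["K"]),M,p
def ray(K,M,u,v,z):
    d=np.linalg.inv(K)@[u,v,1]; d=M[:3,:3]@[d[0],-d[1],-d[2]]; o=M[:3,3]
    return o+d*(z-o[2])/d[2]
def proj(K,M,P):
    c=np.linalg.inv(M)@np.append(P,1); p=K@[c[0],-c[1],-c[2]]; return p[:2]/p[2]
E
python3 - <<'E'
from h import *
s=observe();print(s["time"],s["tcp_pos"],s["orientation"],s["opening"],robot.tip_extent)
for c in("scene","side"):
    im,K,M,p=snap(c,c+"0.png");print(c,M[:3,3].round(3),[k for k in p])
    for n in["flat_offcut","thick_offcut","wedge","moulding","sawing_rack","sanding_rack"]:
        print(n,[(np.round(d["xyz"],3).tolist(),round(d["conf"],2)) for d in imaging.look_for(c,n)[:3]])
a=cv2.imread("pics/scene0.png");b=cv2.imread("pics/side0.png")
cv2.imwrite("pics/a.png",cv2.resize(a,(800,600)))
cv2.imwrite("pics/b.png",cv2.resize(b,(800,600)))
E
```

```text
0.0 [ 5.49884466e-01 -2.02761261e-05  4.03525267e-01] [-0.00087912  0.70712207  0.70709059 -0.00071489] 0.9992240292879615 0.1734
scene [-0.14  -0.447  0.965] ['K', 'world_from_camera']
flat_offcut [([0.528, -0.3, 0.067], 0.98)]
thick_offcut [([0.529, -0.126, 0.082], 0.73)]
wedge [([0.532, -0.208, 0.058], 0.76)]
moulding [([0.517, -0.398, 0.039], 0.35), ([0.531, -0.126, 0.08], 0.23)]
sawing_rack [([0.52, -0.25, 0.015], 0.69)]
sanding_rack [([0.515, 0.258, 0.02], 0.79)]
side [ 0.6   -0.961  0.578] ['K', 'world_from_camera']
flat_offcut [([0.537, -0.311, 0.066], 0.77), ([0.54, -0.148, 0.072], 0.52)]
thick_offcut []
wedge [([0.538, -0.218, 0.056], 0.91), ([0.538, -0.401, 0.024], 0.69), ([0.546, -0.143, 0.019], 0.21)]
moulding [([0.545, -0.395, 0.063], 0.74)]
sawing_rack [([0.552, -0.402, 0.017], 0.75)]
sanding_rack [([0.511, 0.294, 0.018], 0.7)]
```

View pics/a.png

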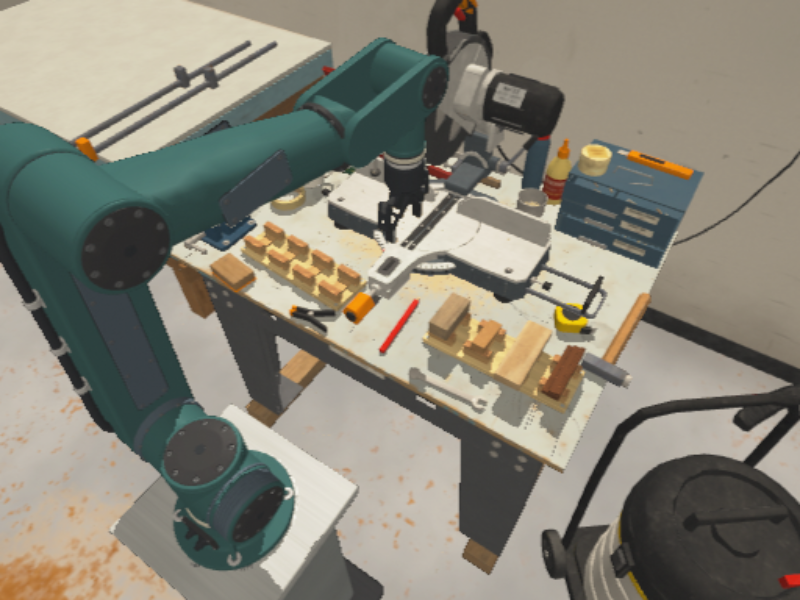

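View pics/b.png

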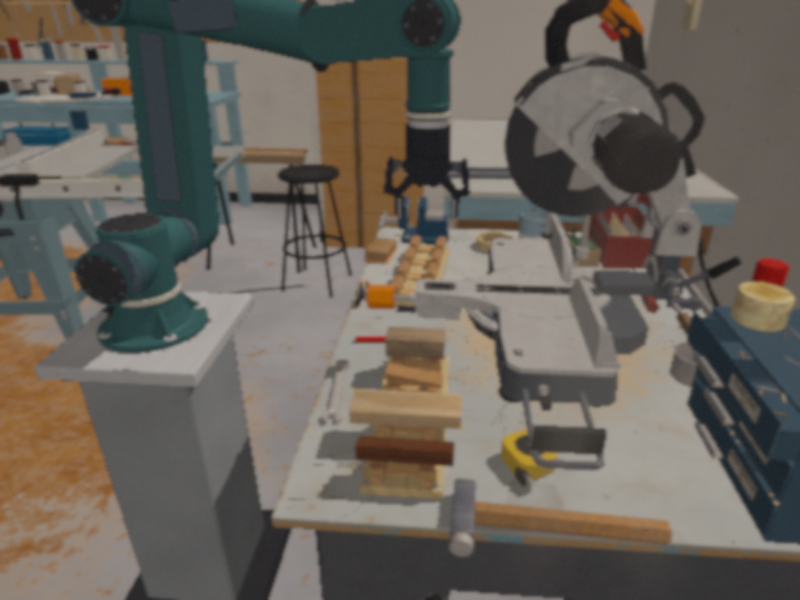

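The full rack is on the robot's right at about y = -0.25, the empty one on the left at about y = +0.26. From left to right the pieces are thick, wedge, flat and moulding, which are at (450,317), (485,340), (525,355) and (563,370) in the scene picture. Next I back away from the saw head, turn 90° and look down on the full rack.

```bash
python3 -c "
from bench import imaging;p=imaging.camera_params('wrist');print(p)"
python3 -m pendant '1 0 -0.04 0 7;1 0 -0.08 0 14;1 0 -0.12 0 21;1 -0.03 -0.15 0 28;1 -0.06 -0.17 0 35;1 -0.1 -0.17 0 42;1 -0.14 -0.17 0 49;1 -0.18 -0.17 0 56;1 -0.21 -0.15 0 63;1 -0.24 -0.13 0 70;1 -0.25 -0.11 0 77;1 -0.25 -0.1 0 84;1 -0.25 -0.1 0 90;1 -0.25 -0.1 0 90;1 -0.25 -0.1 0 90;1 -0.25 -0.1 0 90'
python3 - <<'E'
from h import *
im,K,M,p=snap("wrist","w1.png");print(Rt(),M[:3].round(3),observe()["joint_positions"],observe()["time"])
for n in["flat_offcut","thick_offcut","wedge","moulding","sawing_rack"]:
    print(n,[(np.round(d["xyz"],3).tolist(),round(d["conf"],2)) for d in imaging.look_for("wrist",n)[:3]])
cv2.imwrite("pics/w1b.png",cv2.resize(im,(800,600)))
E
```

```text
{'K': array([[343.30412123,   0.        , 264.8869213 ],
       [  0.        , 343.30412123, 196.93870071],
       [  0.        ,   0.        ,   1.        ]]), 'hand_eye': array([[-5.57167307e-05,  9.57438457e-01,  2.88637487e-01,
         7.36557981e-02],
       [ 9.99999597e-01,  3.11950408e-04, -8.41736159e-04,
        -1.29760071e-03],
       [-8.95951151e-04,  2.88637324e-01, -9.57438088e-01,
         3.18501342e-02],
       [ 0.00000000e+00,  0.00000000e+00,  0.00000000e+00,
         1.00000000e+00]])}
time: 2.03
tcp_pos: [0.4498, -0.2498, 0.405]
orientation: [0.0, 1.0, 0.001, 0.0]
contact_force: [-0.1, 0.4, 0.4]
opening: 1.005
(array([[ 9.99998186e-01,  1.84610977e-03,  4.68577947e-04],
       [ 1.84624118e-03, -9.99998256e-01, -2.80165871e-04],
       [ 4.68059913e-04,  2.81030471e-04, -9.99999851e-01]]), array([ 0.44971253, -0.24975623,  0.40501969])) [[ 0.002  0.958  0.288  0.522]
 [-1.     0.002  0.001 -0.25 ]
 [ 0.    -0.288  0.958  0.373]] [-6.17220092e-01  7.49776678e-03  1.45318735e+00  4.29841875e-05
  1.68036326e+00  9.51734770e-01] 2.0833
flat_offcut [([0.533, -0.292, 0.067], 0.69)]
thick_offcut [([0.543, -0.124, 0.076], 0.71)]
wedge [([0.545, -0.211, 0.056], 0.74)]
moulding [([0.542, -0.38, 0.068], 0.6), ([0.568, -0.227, 0.045], 0.43)]
sawing_rack [([0.547, -0.243, 0.013], 0.66)]
```

View pics/w1b.png

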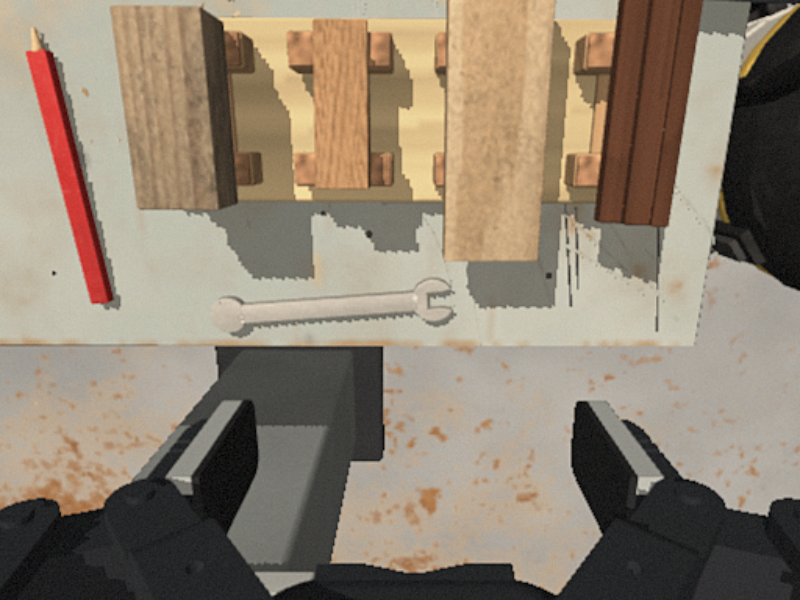

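The wrist view shows the front edge of the full rack at row 202, nearly parallel to the image. The wedge is at columns 314–367, the flat at 445–545, the moulding at 600–690 and the thick at 112–216. Now I compute metric points.

```bash
python3 - <<'E'
from h import *
K=np.array(imaging.camera_params("wrist")["K"]);Rw,t=Rt()
T=np.eye(4);T[:3,:3]=Rw;T[:3,3]=t;M=T@np.array(imaging.camera_params("wrist")["hand_eye"])
q=lambda u,v,z:ray(K,M,u*.64,v*.64,z)[:2].round(4)
print("front",q(245,202,.015),q(590,203,.015),"back",q(250,18,.015),q(420,18,.015),q(590,20,.015))
print("bearers wedge near L/R",q(297,152,.043),q(392,152,.043),"far",q(288,70,.043),q(392,70,.043))
print("wedge",q(314,186,.043),q(367,188,.043),q(313,19,.065),q(366,19,.065))
print("flat",q(445,260,.065),q(538,261,.065),q(447,0,.065),q(555,0,.065))
print("thick",q(140,208,.078),q(216,208,.078),q(111,6,.078),q(208,8,.078))
print("mould",q(597,218,.055),q(668,226,.055),q(622,0,.055),q(702,0,.055))
E
```

```text
front [ 0.4872 -0.1387] [ 0.4867 -0.3658] back [ 0.596  -0.1515] [ 0.5961 -0.2534] [ 0.5951 -0.3555]
bearers wedge near L/R [ 0.5191 -0.1807] [ 0.5191 -0.2369] far [ 0.5638 -0.1784] [ 0.5638 -0.2374]
wedge [ 0.4995 -0.1897] [ 0.4983 -0.2216] [ 0.5853 -0.1977] [ 0.5853 -0.225 ]
flat [ 0.4587 -0.268 ] [ 0.4582 -0.3224] [ 0.594  -0.2667] [ 0.5941 -0.322 ]
thick [ 0.4901 -0.1008] [ 0.4901 -0.1421] [ 0.5883 -0.1009] [ 0.5874 -0.1485]
mould [ 0.4819 -0.3578] [ 0.4772 -0.4003] [ 0.5964 -0.3597] [ 0.5965 -0.402 ]
```

```bash
python3 -m pendant '1 0.03 -0.04 0 0;1 0.06 -0.08 0.02 0;1 0.09 -0.11 0.05 0;1 0.092 -0.126 0.09 0;1 0.092 -0.126 0.13 0;1 0.092 -0.126 0.16 0;1 0.092 -0.126 0.18 0;1 0.092 -0.126 0.19 0;1 0.092 -0.126 0.19 0;1 0.092 -0.126 0.19 0;0 0.092 -0.126 0.19 0;0 0.092 -0.126 0.19 0;0 0.092 -0.126 0.19 0;0 0.092 -0.126 0.19 0;0 0.092 -0.126 0.19 0;0 0.092 -0.126 0.19 0;0 0.092 -0.126 0.19 0;0 0.092 -0.126 0.19 0' 50
```

```text
time: 3.83
tcp_pos: [0.5426, -0.1242, 0.2175]
orientation: [0.001, 1.0, 0.0, 0.002]
contact_force: [-0.0, 0.4, 6.6]
opening: 0.526
```

```bash
python3 -m pendant '0 0 0 -0.03 0;0 0 0 -0.07 0;0 -0.02 0 -0.11 0;0 -0.06 0 -0.15 0;0 -0.1 0 -0.18 0;0 -0.14 0 -0.187 0;0 -0.18 -0.01 -0.187 0;0 -0.18 -0.05 -0.187 0;0 -0.18 -0.09 -0.187 0;0 -0.18 -0.13 -0.187 0;0 -0.18 -0.17 -0.187 0;0 -0.18 -0.21 -0.187 0;0 -0.18 -0.25 -0.187 0;0 -0.18 -0.29 -0.187 0;0 -0.16 -0.33 -0.187 0;0 -0.13 -0.36 -0.187 0;0 -0.1 -0.384 -0.187 0;0 -0.1 -0.384 -0.187 0;0 -0.1 -0.384 -0.187 0;0 -0.1 -0.384 -0.187 0'
python3 - <<'E'
from h import *
im,K,M,p=snap("wrist","w2.png");np.savez("w2.npz",K=K,M=M);print(observe()["joint_positions"].__repr__(),Rt())
print([(np.round(d["xyz"],3).tolist(),round(d["conf"],2)) for d in imaging.look_for("wrist","sanding_rack")[:3]])
cv2.imwrite("pics/w2b.png",cv2.resize(im,(800,600)))
E
```

```text
time: 5.5
tcp_pos: [0.4416, 0.26, 0.4028]
orientation: [0.001, 1.0, 0.0, 0.002]
contact_force: [1.0, 0.6, -0.3]
opening: 0.52
array([ 4.22085157e-01,  1.02302936e-03,  1.46234911e+00, -3.73399347e-03,
        1.67472574e+00,  1.99259316e+00]) (array([[ 9.99988907e-01, -1.10149145e-04,  4.70879483e-03],
       [-1.00937170e-04, -9.99998081e-01, -1.95652681e-03],
       [ 4.70900130e-03,  1.95602982e-03, -9.99987000e-01]]), array([0.44110194, 0.25951717, 0.40366961]))
[([0.524, 0.288, 0.015], 0.56)]
```

View pics/w2b.png

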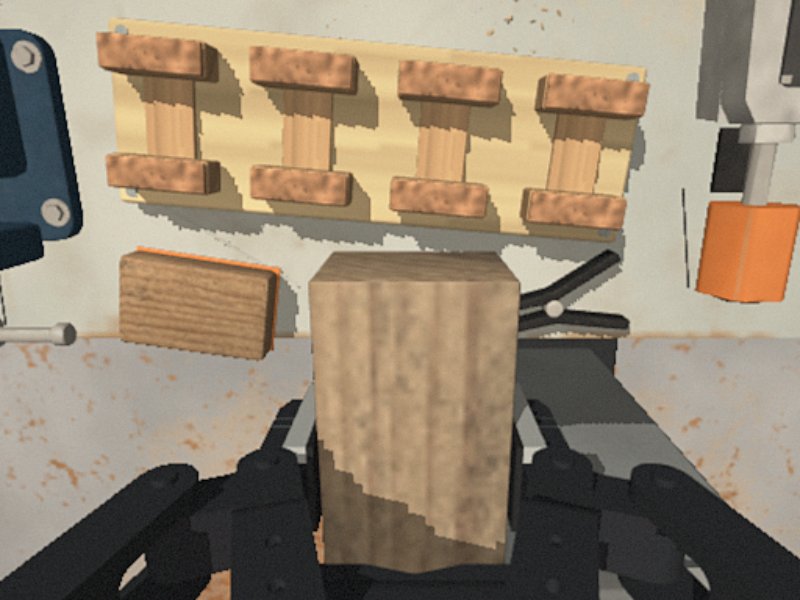

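The empty rack shows with board corners at (112,18), (645,68), (613,240) and (122,200). It is turned clockwise by about 0.1 rad, and a blue vise stands close to its left end. I fit the pose from the cork tops.

```bash
python3 - <<'E'
from h import *
z=np.load("w2.npz");K,M=z["K"],z["M"]
q=lambda p,h:ray(K,M,p[0]*.64,p[1]*.64,h)
f=[[(98,32),(202,45),(203,79),(104,68)],[(252,46),(356,57),(352,93),(251,84)],[(400,60),(502,71),(499,104),(401,95)],[(547,73),(648,84),(645,116),(541,107)]]
n=[[(106,153),(205,164),(205,192),(109,183)],[(252,166),(351,175),(349,205),(251,196)],[(394,177),(488,188),(485,216),(390,208)],[(533,188),(625,199),(622,227),(527,219)]]
C=[]
for a,b in zip(f,n):
    A=np.mean([q(p,.043) for p in a],0)[:2];B=np.mean([q(p,.043) for p in b],0)[:2];C.append((A+B)/2)
    print("far",A.round(4),"near",B.round(4),"mid",C[-1].round(4),"sep",np.linalg.norm(A-B).round(4))
C=np.array(C);d=C[0]-C[3];yaw=np.arctan2(-d[0],d[1]);c=C.mean(0);print("spacing",np.linalg.norm(d)/3,"yaw",yaw,np.degrees(yaw),"centre",c)
bd=[q(p,.015)[:2] for p in[(112,18),(645,68),(613,240),(122,200)]];print("board",np.round(bd,4),np.mean(bd,0))
for y in(.1275,.0425,-.0425,-.1275):print(y,(c+[-np.sin(yaw)*y,np.cos(yaw)*y]).round(4))
print("vise edge h=.1,.05",q((75,100),.1)[:2],q((80,230),.05)[:2])
E
```

```text
far [0.5633 0.4057] near [0.4997 0.4119] mid [0.5315 0.4088] sep 0.0638
far [0.5561 0.3217] near [0.4925 0.3266] mid [0.5243 0.3242] sep 0.0638
far [0.5496 0.2383] near [0.4856 0.2438] mid [0.5176 0.241 ] sep 0.0643
far [0.5431 0.1554] near [0.4791 0.1604] mid [0.5111 0.1579] sep 0.0642
spacing 0.0838961320470268 yaw -0.08128248730923437 -4.6571434711448045 centre [0.52112735 0.28297553]
board [[0.5883 0.439 ]
 [0.5611 0.1176]
 [0.4552 0.1259]
 [0.4815 0.4495]] [0.52152319 0.28301963]
0.1275 [0.5315 0.4101]
0.0425 [0.5246 0.3253]
-0.0425 [0.5177 0.2406]
-0.1275 [0.5108 0.1559]
vise edge h=.1,.05 [0.53571256 0.41930446] [0.46702361 0.45872231]
```

```bash
python3 -m pendant '0 0.03 0.04 0 2;0 0.06 0.08 0 4.7;0 0.073 0.104 0.02 4.7;0 0.073 0.104 0.06 4.7;0 0.073 0.104 0.1 4.7;0 0.073 0.104 0.135 4.7;0 0.073 0.104 0.16 4.7;0 0.073 0.104 0.175 4.7;0 0.073 0.104 0.18 4.7;0 0.073 0.104 0.184 4.7;0 0.073 0.104 0.186 4.7;0 0.073 0.104 0.186 4.7;0 0.073 0.104 0.186 4.7'
python3 -c "
from h import *
print(Rt(),observe()['contact_force'])"
```

```text
time: 6.68
tcp_pos: [0.5154, 0.155, 0.2208]
orientation: [0.0, 0.999, -0.041, 0.005]
contact_force: [0.1, 0.5, -0.8]
opening: 0.513
(array([[ 9.96546679e-01, -8.24931547e-02,  9.46549174e-03],
       [-8.24901862e-02, -9.96591628e-01, -7.04258727e-04],
       [ 9.49132635e-03, -7.89834808e-05, -9.99954953e-01]]), array([0.51541651, 0.15499206, 0.22078954])) [ 0.13098554  0.47727571 -0.77979365]
```

```bash
python3 -m pendant '0 0 0 0.002 0;0 0 0 0.004 0;0 0 0 0.004 0;0.6 0 0 0.004 0;0.7 0 0 0.004 0;0.75 0 0 0.004 0;0.75 0 0 0.004 0;0.75 0 0 -0.01 0;0.75 0 0 -0.04 0;0.75 0 0 -0.08 0;0.75 0 0 -0.12 0;0.75 -0.02 0 -0.15 0;0.75 -0.05 0.01 -0.17 0;0.75 -0.09 0.01 -0.18 0;0.75 -0.13 0.02 -0.18 0;0.75 -0.15 0.04 -0.18 0;0.75 -0.15 0.08 -0.18 -2;0.75 -0.145 0.12 -0.18 -4;0.75 -0.142 0.16 -0.18 -4.7;0.75 -0.14 0.2 -0.18 -4.7'
cat >> h.py <<'E'
def go(*ps):
    Rw,t=Rt();s=observe();print("t",round(s["time"],2),"tcp",t.round(4),"z-axis",Rw[:,2].round(4),"yaw",np.degrees(np.arctan2(Rw[1,0],Rw[0,0])).round(2),"op",round(s["opening"],3),"F",np.round(s["contact_force"],1))
    for p in ps: print(p,(Rw.T@(np.array(p)-t)).round(4))
E
python3 -c "
from h import *
go((.36,-.18,.4),(.5415,-.209,.4),(.5415,-.209,.206))"
```

```text
time: 8.35
tcp_pos: [0.3568, -0.0339, 0.3997]
orientation: [0.001, 1.0, 0.001, 0.006]
contact_force: [1.4, 0.1, -0.2]
opening: 0.745
t 8.35 tcp [ 0.3568 -0.0339  0.3997] z-axis [ 0.0111 -0.0011 -0.9999] yaw 0.09 op 0.745 F [ 1.4  0.1 -0.2]
(0.36, -0.18, 0.4) [ 3.000e-03  1.461e-01 -1.000e-04]
(0.5415, -0.209, 0.4) [0.1844 0.1754 0.002 ]
(0.5415, -0.209, 0.206) [0.1822 0.1752 0.1959]
```

```bash
python3 -m pendant '0.75 0.01 0.04 0 0;0.75 0.03 0.08 0 0;0.75 0.06 0.11 0 0;0.75 0.1 0.14 0 0;0.75 0.14 0.165 0 0;0.75 0.17 0.175 0.01 0;0.75 0.183 0.175 0.04 0;0.75 0.183 0.175 0.08 0;0.75 0.183 0.175 0.12 0;0.75 0.183 0.175 0.15 0;0.75 0.183 0.175 0.175 0;0.75 0.183 0.175 0.19 0;0.75 0.183 0.175 0.196 0;0.75 0.183 0.175 0.196 0;0 0.183 0.175 0.196 0;0 0.183 0.175 0.196 0;0 0.183 0.175 0.196 0;0 0.183 0.175 0.196 0;0 0.183 0.175 0.196 0;0 0.183 0.175 0.196 0' 40
python3 -c "
from h import *
go()
im=snap('wrist','w3.png')[0];cv2.imwrite('pics/w3b.png',im)"
```

```text
time: 10.02
tcp_pos: [0.543, -0.2092, 0.2083]
orientation: [0.002, 1.0, 0.001, 0.007]
contact_force: [-0.1, -0.6, 5.9]
opening: 0.342
t 10.02 tcp [ 0.543  -0.2092  0.2083] z-axis [ 0.015  -0.0031 -0.9999] yaw 0.09 op 0.342 F [-0.1 -0.6  5.9]
```

View pics/w3b.png

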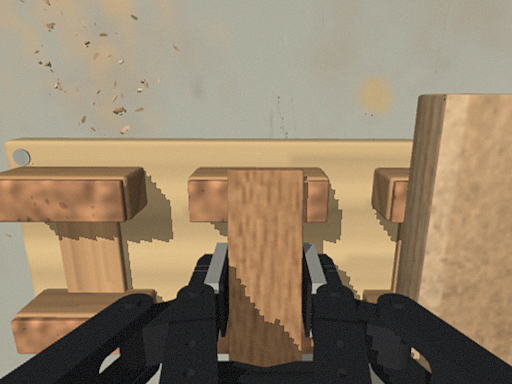

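```bash
python3 -m pendant '0 0 0 -0.03 0;0 0 0 -0.07 0;0 -0.02 0 -0.1 0;0 -0.05 0 -0.13 0;0 -0.09 0 -0.15 0;0 -0.13 0 -0.16 0;0 -0.165 -0.01 -0.16 0;0 -0.185 -0.04 -0.16 0;0 -0.185 -0.08 -0.16 0;0 -0.185 -0.12 -0.16 0;0 -0.185 -0.16 -0.16 0;0 -0.185 -0.2 -0.16 0;0 -0.185 -0.24 -0.16 0;0 -0.185 -0.28 -0.16 0;0 -0.18 -0.32 -0.16 0;0 -0.17 -0.36 -0.16 0;0 -0.15 -0.39 -0.16 2;0 -0.12 -0.42 -0.16 4.6;0 -0.09 -0.44 -0.16 4.6;0 -0.06 -0.45 -0.16 4.6'
python3 -c "
from h import *
go((.5155,.2406,.38),(.5155,.2406,.209))"
```

```text
time: 11.73
tcp_pos: [0.4804, 0.2442, 0.3657]
orientation: [0.001, 0.999, -0.037, 0.007]
contact_force: [0.4, -0.0, 1.0]
opening: 0.339
t 11.73 tcp [0.4804 0.2442 0.3657] z-axis [ 0.0147 -0.0019 -0.9999] yaw -4.29 op 0.339 F [ 0.4 -0.   1. ]
(0.5155, 0.2406, 0.38) [ 0.0355  0.0009 -0.0138]
(0.5155, 0.2406, 0.209) [0.033  0.0008 0.1572]
```

```bash
python3 -m pendant '0 0.02 0 0 0;0 0.033 0.001 0.02 0.3;0 0.033 0.001 0.06 0.3;0 0.033 0.001 0.1 0.3;0 0.033 0.001 0.13 0.3;0 0.033 0.001 0.148 0.3;0 0.033 0.001 0.154 0.3;0 0.033 0.001 0.159 0.3;0 0.033 0.001 0.161 0.3;0 0.033 0.001 0.161 0.3;0 0.033 0.001 0.161 0.3'
python3 -c "
from h import *
go()"
```

```text
time: 12.65
tcp_pos: [0.5153, 0.2405, 0.2083]
orientation: [0.001, 0.999, -0.04, 0.007]
contact_force: [-6.6, -1.1, 9.2]
opening: 0.343
t 12.65 tcp [0.5153 0.2405 0.2083] z-axis [ 0.0147 -0.0019 -0.9999] yaw -4.57 op 0.343 F [-6.6 -1.1  9.2]
```

```bash
python3 -m pendant '0.4 0 0 -0.001 0;0.5 0 0 -0.001 0;0.6 0 0 -0.001 0;0.6 0 0 -0.001 0;0.6 0 0 -0.02 0;0.6 0 0 -0.06 0;0.6 0 0 -0.1 0;0.6 -0.02 0 -0.13 0;0.6 -0.05 0 -0.155 0;0.6 -0.09 0.01 -0.16 0;0.6 -0.13 0.01 -0.16 0;0.6 -0.15 0.04 -0.16 0;0.6 -0.15 0.08 -0.16 0;0.6 -0.15 0.12 -0.16 -1;0.6 -0.145 0.16 -0.16 -2;0.8 -0.142 0.2 -0.16 -3;1 -0.138 0.24 -0.16 -4.6;1 -0.135 0.28 -0.16 -4.6;1 -0.13 0.32 -0.16 -4.6;1 -0.13 0.36 -0.16 -4.6'
python3 -c "
from h import *
go((.36,-.25,.38),(.537,-.294,.38),(.537,-.294,.212))"
```

```text
time: 14.32
tcp_pos: [0.3542, -0.1097, 0.3667]
orientation: [0.001, 1.0, 0.0, 0.008]
contact_force: [0.9, 0.1, 0.7]
opening: 0.998
t 14.32 tcp [ 0.3542 -0.1097  0.3667] z-axis [ 0.0161 -0.0022 -0.9999] yaw 0.02 op 0.998 F [0.9 0.1 0.7]
(0.36, -0.25, 0.38) [ 0.0059  0.1403 -0.0129]
(0.537, -0.294, 0.38) [ 0.1829  0.1844 -0.0099]
(0.537, -0.294, 0.212) [0.1802 0.184  0.158 ]
```

```bash
python3 -m pendant '1 0.01 0.04 0 0;1 0.03 0.08 0 0;1 0.06 0.11 0 0;1 0.09 0.14 0 0;1 0.12 0.165 0 0;1 0.155 0.184 0 0;1 0.18 0.184 0.02 0;1 0.18 0.184 0.05 0;1 0.18 0.184 0.09 0;1 0.18 0.184 0.12 0;1 0.18 0.184 0.145 0;1 0.18 0.184 0.156 0;1 0.18 0.184 0.16 0;0 0.18 0.184 0.16 0;0 0.18 0.184 0.16 0;0 0.18 0.184 0.16 0;0 0.18 0.184 0.16 0;0 0.18 0.184 0.16 0;0 0.18 0.184 0.16 0;0 0.18 0.184 0.16 0' 50
python3 -c "
from h import *
go()"
```

```text
time: 15.98
tcp_pos: [0.5376, -0.2946, 0.213]
orientation: [0.003, 1.0, 0.0, 0.01]
contact_force: [-0.1, -0.6, 6.3]
opening: 0.633
t 15.98 tcp [ 0.5376 -0.2946  0.213 ] z-axis [ 0.0206 -0.0052 -0.9998] yaw 0.02 op 0.633 F [-0.1 -0.6  6.3]
```

```bash
python3 -m pendant '0 0 0 -0.03 0;0 0 0 -0.07 0;0 -0.02 0 -0.1 0;0 -0.05 0 -0.13 0;0 -0.09 0 -0.15 0;0 -0.13 -0.01 -0.16 0;0 -0.16 -0.04 -0.16 0;0 -0.178 -0.08 -0.16 0;0 -0.178 -0.12 -0.16 0;0 -0.178 -0.16 -0.16 0;0 -0.178 -0.2 -0.16 0;0 -0.178 -0.24 -0.16 0;0 -0.178 -0.28 -0.16 0;0 -0.178 -0.32 -0.16 0;0 -0.178 -0.36 -0.16 0;0 -0.178 -0.4 -0.16 0;0 -0.175 -0.44 -0.16 0;0 -0.165 -0.48 -0.16 0;0 -0.15 -0.515 -0.16 2;0 -0.13 -0.55 -0.16 4.6'
python3 -c "
from h import *
go((.5245,.326,.37),(.5245,.326,.213))"
```

```text
time: 17.65
tcp_pos: [0.4032, 0.2585, 0.3678]
orientation: [0.002, 0.999, -0.04, 0.011]
contact_force: [2.0, -0.8, 0.2]
opening: 0.633
t 17.65 tcp [0.4032 0.2585 0.3678] z-axis [ 0.0211 -0.005  -0.9998] yaw -4.56 op 0.633 F [ 2.  -0.8  0.2]
(0.5245, 0.326, 0.37) [ 0.1156 -0.0769 -0.    ]
(0.5245, 0.326, 0.213) [ 0.1122 -0.0774  0.1569]
```

```bash
python3 -m pendant '0 0.03 -0.025 0 0;0 0.06 -0.05 0 0;0 0.09 -0.07 0 0;0 0.112 -0.077 0.01 0;0 0.112 -0.077 0.04 0;0 0.112 -0.077 0.08 0;0 0.112 -0.077 0.11 0;0 0.112 -0.077 0.135 0;0 0.112 -0.077 0.148 0;0 0.112 -0.077 0.154 0;0 0.112 -0.077 0.159 0;0 0.112 -0.077 0.16 0;0 0.112 -0.077 0.16 0'
python3 -c "
from h import *
go()"
```

```text
time: 18.73
tcp_pos: [0.5246, 0.3258, 0.2131]
orientation: [0.001, 0.999, -0.04, 0.012]
contact_force: [-1.7, -0.8, 2.8]
opening: 0.632
t 18.73 tcp [0.5246 0.3258 0.2131] z-axis [ 0.0237 -0.0037 -0.9997] yaw -4.55 op 0.632 F [-1.7 -0.8  2.8]
```

```bash
python3 -m pendant '0.7 0 0 0.001 0;0.8 0 0 0.001 0;0.85 0 0 0.001 0;0.85 0 0 0.001 0;0.85 0 0 -0.02 0;0.85 0 0 -0.06 0;0.85 0 0 -0.1 0;0.85 -0.02 0 -0.13 0;0.85 -0.05 0 -0.155 0;0.85 -0.09 0.01 -0.16 0;0.85 -0.13 0.03 -0.16 0;0.85 -0.15 0.06 -0.16 0;0.85 -0.155 0.1 -0.16 0;0.85 -0.153 0.14 -0.16 -1;0.85 -0.15 0.18 -0.16 -2;0.85 -0.147 0.22 -0.16 -3;0.8 -0.144 0.26 -0.16 -4.6;0.8 -0.14 0.3 -0.16 -4.6;0.8 -0.135 0.34 -0.16 -4.6;0.8 -0.132 0.38 -0.16 -4.6'
python3 -c "
from h import *
go((.36,-.25,.36),(.539,-.379,.36),(.539,-.379,.207))"
```

```text
time: 20.4
tcp_pos: [0.3585, -0.0437, 0.3711]
orientation: [0.002, 1.0, 0.001, 0.013]
contact_force: [0.8, -0.0, -0.4]
opening: 0.798
t 20.4 tcp [ 0.3585 -0.0437  0.3711] z-axis [ 0.0258 -0.0042 -0.9997] yaw 0.07 op 0.798 F [ 0.8 -0.  -0.4]
(0.36, -0.25, 0.36) [0.001  0.2063 0.012 ]
(0.539, -0.379, 0.36) [0.1797 0.3355 0.0171]
(0.539, -0.379, 0.207) [0.1758 0.3348 0.1701]
```

```bash
python3 -m pendant '0.65 0.01 0.04 0 0;0.65 0.02 0.08 0 0;0.65 0.03 0.12 0 0;0.65 0.04 0.16 0 0;0.65 0.06 0.195 0 0;0.65 0.08 0.23 0 0;0.65 0.11 0.26 0 0;0.65 0.14 0.29 0 0;0.65 0.17 0.315 0.01 0;0.65 0.176 0.334 0.04 0;0.65 0.176 0.335 0.08 0;0.65 0.176 0.335 0.1 0;0.65 0.176 0.335 0.1 0;0.65 0.176 0.335 0.1 0'
python3 -c "
from h import *
go((.539,-.379,.207))
im=snap('wrist','w4.png')[0];cv2.imwrite('pics/w4b.png',im)"
```

```text
time: 21.57
tcp_pos: [0.5372, -0.3788, 0.2752]
orientation: [0.001, 1.0, 0.0, 0.011]
contact_force: [1.1, -0.3, 1.5]
opening: 0.65
t 21.57 tcp [ 0.5372 -0.3788  0.2752] z-axis [ 0.0228 -0.0017 -0.9997] yaw 0.06 op 0.65 F [ 1.1 -0.3  1.5]
(0.539, -0.379, 0.207) [0.0003 0.0001 0.0682]
```

View pics/w4b.png

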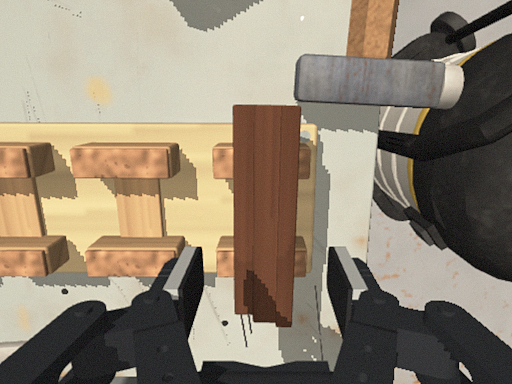

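The jaws straddle the moulding (columns 233–300), and the hammer head stands clear of the fingers.

```bash
python3 -m pendant '0.65 0 0 0.03 0;0.65 0 0 0.055 0;0.65 0 0 0.068 0;0.65 0 0 0.073 0;0.65 0 0 0.073 0;0.65 0 0 0.073 0;0 0 0 0.073 0;0 0 0 0.073 0;0 0 0 0.073 0;0 0 0 0.073 0;0 0 0 0.073 0;0 0 0 0.073 0;0 0 0 0.073 0' 50
python3 -c "
from h import *
go()"
```

```text
time: 22.7
tcp_pos: [0.5403, -0.38, 0.2079]
orientation: [0.004, 1.0, 0.001, 0.015]
contact_force: [-0.1, 0.6, 6.5]
opening: 0.407
t 22.7 tcp [ 0.5403 -0.38    0.2079] z-axis [ 0.0306 -0.0081 -0.9995] yaw 0.08 op 0.407 F [-0.1  0.6  6.5]
```

```bash
python3 -m pendant '0 0 0 -0.03 0;0 0 0 -0.07 0;0 -0.02 0 -0.1 0;0 -0.05 0 -0.13 0;0 -0.09 0 -0.15 0;0 -0.13 -0.01 -0.165 0;0 -0.16 -0.04 -0.165 0;0 -0.18 -0.08 -0.165 0;0 -0.18 -0.12 -0.165 0;0 -0.18 -0.16 -0.165 0;0 -0.18 -0.2 -0.165 0;0 -0.18 -0.24 -0.165 0;0 -0.18 -0.28 -0.165 0;0 -0.18 -0.32 -0.165 0;0 -0.18 -0.36 -0.165 0;0 -0.18 -0.4 -0.165 0;0 -0.18 -0.44 -0.165 0;0 -0.18 -0.48 -0.165 0;0 -0.18 -0.52 -0.165 0;0 -0.18 -0.56 -0.165 0'
python3 -m pendant '0 0 -0.04 0 0;0 0.01 -0.08 0 0;0 0.02 -0.12 0 1;0 0.03 -0.15 0 4;0 0.03 -0.165 0 4.6;0 0.03 -0.165 0 4.6;0 0.03 -0.165 0 4.6'
python3 -c "
from h import *
go((.527,.411,.37),(.527,.411,.209))
im,K,M,p=snap('wrist','w5.png');np.savez('w5.npz',K=K,M=M);cv2.imwrite('pics/w5b.png',cv2.resize(im,(800,600)))"
```

```text
time: 24.37
tcp_pos: [0.3537, 0.183, 0.363]
orientation: [0.004, 1.0, 0.001, 0.016]
contact_force: [0.7, -0.6, -0.1]
opening: 0.415
time: 24.95
tcp_pos: [0.3832, 0.3485, 0.362]
orientation: [0.004, 0.999, -0.038, 0.015]
contact_force: [1.1, -0.1, -1.1]
opening: 0.412
t 24.95 tcp [0.3832 0.3485 0.362 ] z-axis [ 0.0306 -0.0094 -0.9995] yaw -4.4 op 0.412 F [ 1.1 -0.1 -1.1]
(0.527, 0.411, 0.37) [ 0.1387 -0.0733 -0.0042]
(0.527, 0.411, 0.209) [ 0.1337 -0.0744  0.1568]
```

View pics/w5b.png

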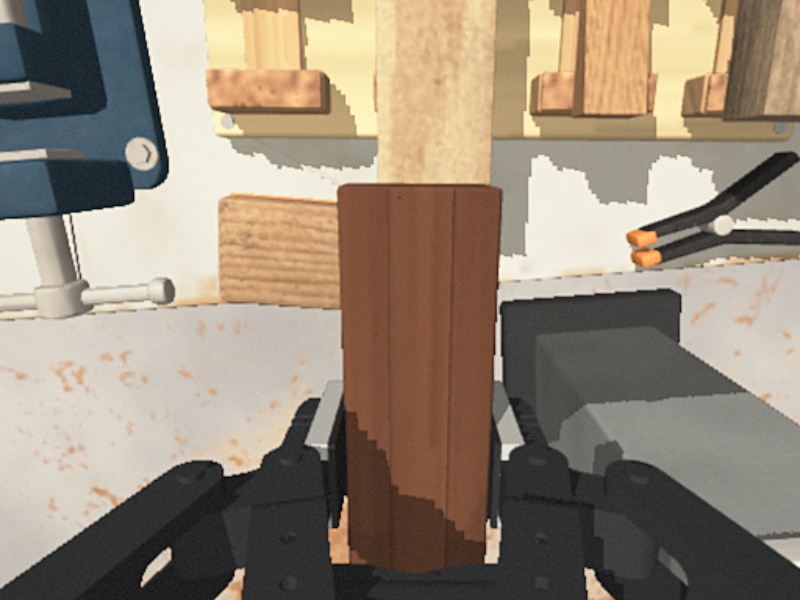

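The vise has a low base flange with bolts and a taller body farther left. I triangulate the bolt and the body's corner from the two wrist views.

```bash
python3 - <<'E'
from h import *
a=np.load("w2.npz");b=np.load("w5.npz")
def tri(p,q):
    A=[];B=[]
    for D,u in((a,p),(b,q)):
        o=D["M"][:3,3];d=ray(D["K"],D["M"],u[0]*.64,u[1]*.64,0)-o;d/=np.linalg.norm(d);P=np.eye(3)-np.outer(d,d);A.append(P);B.append(P@o)
    return np.linalg.lstsq(np.vstack(A),np.hstack(B),rcond=None)[0].round(3)
print("bolt",tri((55,212),(142,153)),"body corner",tri((43,226),(133,188)),"edge corner",tri((80,236),(165,185)))
K,M=b["K"],b["M"];print("saddle near-left cork BR/BL",ray(K,M,208*.64,108*.64,.043)[:2],ray(K,M,325*.64,112*.64,.043)[:2])
E
```

```text
bolt [0.474 0.492 0.019] body corner [ 0.458  0.518 -0.009] edge corner [ 0.456  0.491 -0.001]
saddle near-left cork BR/BL [0.49168948 0.44259826] [0.48526982 0.38376337]
```

```bash
python3 -m pendant '0 0.03 -0.02 0 0;0 0.06 -0.04 0 0;0 0.09 -0.055 0 0;0 0.12 -0.07 0 0;0 0.134 -0.075 0.03 0;0 0.134 -0.075 0.07 0;0 0.134 -0.075 0.105 0;0 0.134 -0.075 0.13 0;0 0.134 -0.075 0.146 0;0 0.134 -0.075 0.153 0;0 0.134 -0.075 0.158 0;0 0.134 -0.075 0.16 0;0 0.134 -0.075 0.16 0'
python3 -c "
from h import *
go()"
```

```text
time: 26.08
tcp_pos: [0.5282, 0.4101, 0.2083]
orientation: [0.003, 0.999, -0.039, 0.017]
contact_force: [-0.0, -0.3, -0.9]
opening: 0.412
t 26.08 tcp [0.5282 0.4101 0.2083] z-axis [ 0.0338 -0.0077 -0.9994] yaw -4.51 op 0.412 F [-0.  -0.3 -0.9]
```

```bash
python3 -m pendant '0 0 0 0.001 0;0 0 0 0.002 0;0 0 0 0.002 0;0.5 0 0 0.002 0;0.55 0 0 0.002 0;0.55 0 0 0.002 0;0.55 0 0 -0.02 0;0.55 0 0 -0.06 0;0.55 0 0 -0.1 0;0.55 -0.01 0.01 -0.14 0;0.55 -0.03 0.03 -0.17 0;0.55 -0.05 0.06 -0.19 0;0.55 -0.07 0.09 -0.2 0;0.55 -0.08 0.11 -0.21 0;0.55 -0.08 0.13 -0.21 0;0.55 -0.08 0.13 -0.21 0;0.55 -0.08 0.13 -0.21 0'
python3 - <<'E'
from h import *
go()
im,K,M,p=snap('wrist','w6.png');np.savez('w6.npz',K=K,M=M);cv2.imwrite('pics/w6b.png',cv2.resize(im,(800,600)))
for n in["flat_offcut","thick_offcut","wedge","moulding"]:
    print(n,[(np.round(d["xyz"],3).tolist(),round(d["conf"],2)) for d in imaging.look_for("wrist",n)[:2]])
E
```

```text
time: 27.5
tcp_pos: [0.4309, 0.2879, 0.4164]
orientation: [0.003, 0.999, -0.04, 0.017]
contact_force: [0.6, 0.1, -0.4]
opening: 0.551
t 27.5 tcp [0.4309 0.2879 0.4164] z-axis [ 0.0346 -0.0068 -0.9994] yaw -4.58 op 0.551 F [ 0.6  0.1 -0.4]
flat_offcut [([0.528, 0.324, 0.067], 0.69)]
thick_offcut [([0.516, 0.162, 0.076], 0.89)]
wedge [([0.515, 0.244, 0.057], 0.83)]
moulding [([0.534, 0.4, 0.068], 0.83)]
```

View pics/w6b.png

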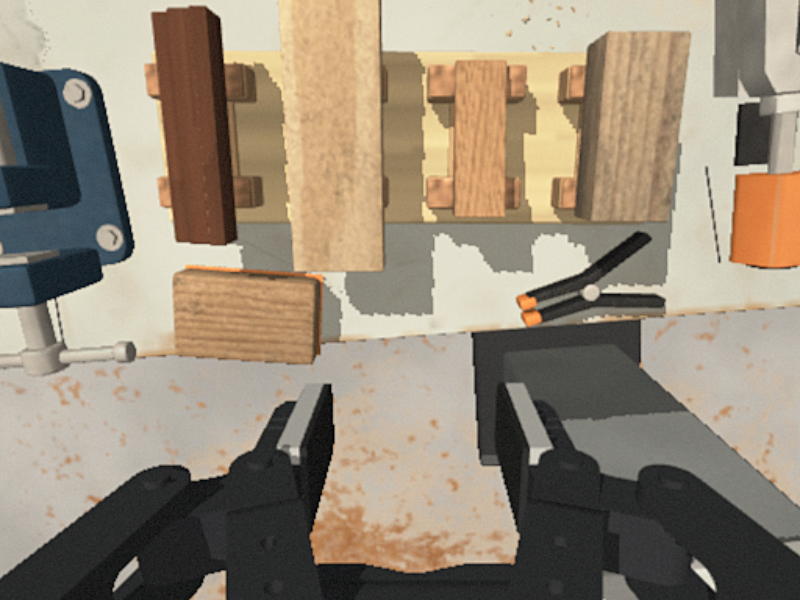

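All four lie on the empty rack from left to right as moulding, flat, wedge, thick, each parallel to its saddle. I check their positions in the rack frame.

```bash
python3 - <<'E'
from h import *
z=np.load("w6.npz");K,M=z["K"],z["M"];yaw=-.0813;c=np.array([.5213,.283]);Rr=np.array([[np.cos(yaw),-np.sin(yaw)],[np.sin(yaw),np.cos(yaw)]])
q=lambda u,v,h:((Rr.T@(ray(K,M,u*.64,v*.64,h)[:2]-c))*1e3).round(1)
print("rack front",q(173,219,.015),q(668,222,.015),"back",q(250,51,.015),q(587,53,.015))
for n,h,ps in[("moulding",.055,[(175,240),(235,243),(221,14)]),("flat",.065,[(295,270),(383,270),(279,0),(381,0)]),("wedge",.05,[(455,214),(505,217),(457,60),(506,62)]),("thick",.078,[(579,218),(667,222),(607,31),(690,33)])]:
    print(n,[q(u,v,h) for u,v in ps])
print("bearer near moulding",q(160,205,.043),q(262,205,.043),"near wedge",q(427,206,.043),q(521,206,.043))
for n,p in dict(flat=(.528,.324),thick=(.516,.162),wedge=(.515,.244),moulding=(.534,.4)).items():print(n,(Rr.T@(np.array(p)-c)*1e3).round(1))
E
```

```text
rack front [-52.1 161.3] [ -53.9 -179.3] back [ 54.  100.5] [  53.2 -114.4]
moulding [array([-61.2, 144. ]), array([-63., 107.]), array([ 65.3, 104.1])]
flat [array([-78.1,  68.6]), array([-78.1,  15. ]), array([69.7, 69.1]), array([69.8, 14.1])]
wedge [array([-45.6, -29.4]), array([-47.4, -60.6]), array([ 42.7, -28.7]), array([ 41.7, -57.2])]
thick [array([-45.4, -98.1]), array([ -47.7, -148.8]), array([  51.9, -105.1]), array([  51. , -148.9])]
bearer near moulding [-40.7 156.2] [-40.6  92. ] near wedge [-41.2 -12.1] [-41.1 -71.6]
flat [ 3.3 41.4]
thick [   4.5 -121. ]
wedge [ -3.1 -39.4]
moulding [  3.2 117.6]
```

All four are within about 5 mm of target, so I hand in.

```bash
python3 -c "
from bench import robot;print(robot.hand_in())"
```

```text
the job is handed in; nothing more can be done
None
```

I moved all four pieces to the empty rack in reverse order. Seen from the robot they now lie, left to right, as moulding, flat offcut, wedge and thick offcut, each released on its own saddle. The job was handed in at about 27.6 s; no verdict was reported.

| Piece | Target y (mm) | y from last picture (mm) | y from network (mm) |
|---|---|---|---|
| moulding | 127.5 | 125 | 118 |
| flat offcut | 42.5 | 42 | 41 |
| wedge | -42.5 | -44 | -39 |
| thick offcut | -127.5 | -126 | -121 |

- **Across the rack:** I make every piece within about 5 mm of the middle.
- **Lie:** in the picture all four lie along the rack's x, flat and the same side up as before. I did not measure height or levelness separately.
- **Disagreement:** the trained network put the moulding 7 mm and the thick offcut 4 mm nearer the middle than I did. I put this down to it reporting the visible surface, and all of its values are still inside the limits.
- **Tool tilt:** the tool drifted to about 0.035 rad off vertical over the moves. I allowed for this in the later placements, and the pieces settled flat on release.

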